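Catch the inner lid of a double-lidded canister and lift its cover off alone

TASK

Pull the canister's catch knob fully out, carry the two nested lids over together by the inner lid's knob and lower them, without dropping, until the inner lid sits level on its ledge with the cover still nested, let go, and push the catch fully home to lock the inner lid. Then lift the cover alone by its collar until it is well clear of the inner lid's knob, leaving the inner lid seated and locked, and finish still holding the cover level and still in the air over the canister. Leave the other things where they are.

Things in the scene. Friction and masses are not known exactly. Their poses are not given: they have to be found in the camera images.
- canister: (All sizes in mm.) Round open aluminium canister, fixed to the surface; outside diameter 110 (112 over facets), bore 102, rim 65.5 above its underside. Inside, a ring ledge (hole 82) has its top 46 above the underside: the inner lid sits on it. Origin: centre of the underside, on the surface; z up; its -x axis points out towards the side with the catch knob.
- catch (a joint): Slide of the catch, m: 0 = home (as at the start; bolt tip 39 mm from the canister's axis, reaching over the ledge: it stops the inner lid going down or, once seated, coming up); 0.014 = fully out, bolt clear of the bore. A detent of about 3.5 N plus 1 N friction snaps it to the nearer end (middle 0.007) and holds it there.
- catch_knob (a point): Centre of the catch knob, an upright black tab 16 mm long (canister x), 10 thick (canister y), 30 tall, from 48 to 78 above the surface. It pulls out along the canister's -x axis; its centre is 84 from the canister's axis at home, 98 fully out. A 5 mm bolt joins it to the canister 56.5 above the surface, above a small detent housing that stands 11 out from the wall.
- inner_lid: White plastic disc, diameter 98 mm, 5 thick with a bevelled lower edge, and a plain round central knob of diameter 16 standing up to 71 above the disc's underside. About 0.1 kg. Origin: centre of the underside; z up. At the start it lies on the surface with the cover nested over it; seated, its underside is 46 above the canister's underside.
- cover: Round aluminium outer lid, diameter 124 mm, 0.14 kg. Origin: centre of its lowest face, a foot ring (diameter 56) that rests on the inner lid's disc, so nested it is 5 above the inner lid's origin. Heights from origin: skirt 11.5 to 16 (inside diameter 118), plate 16 to 20. Nested on the canister, the plate is 1.5 above the rim, skirt outside the wall, and the bolt passes between the lids.
- cover_collar (a point): Centre of the cover's round upright collar, outside diameter 34 mm, from 20 to 42 above the cover's origin (this point: 31); its 20 mm bore lets the inner lid's knob stand up through it, out 24 above the collar's top when nested. Raising that knob carries both lids; gripping the collar, the knob between the fingers, lifts the cover alone.
- organiser: Bystander: compact grey plastic organiser with white bins, the lower one tilted slightly open; 120 mm deep, 190 wide, 150 high, fixed. Origin: centre of the underside, front towards its -x.
- eggcup: Bystander: blue ceramic eggcup, diameter 50 mm, 60 high. Origin: centre of the underside.
- opener: Bystander: chrome bottle opener lying flat, 125 mm long, 38 wide, 6 thick. Origin: on the surface under its middle, length along its x.
- roller: Bystander: white plastic hair roller standing on end, diameter 36 mm, 60 high. Origin: centre of the underside.
Things that resemble listed ones, but are neither listed nor needed, are in the scene too. Leave any green or red look-alike of the cover alone. What is shaped like the canister but yellow is not meant.

How it is judged:
On the way, in this order (a step that is already met when the one before it is completed fails the run):
1. catch knob pulled fully out (value of joint catch above 0.0115 m), for 0.2 s.
2. inner lid seated on the ledge, cover nested on it, inner knob let go, catch still out (horizontal distance between inner_lid and canister below 0.0045 m and z of inner_lid in the frame of canister between 0.0435 and 0.0485 m and angle between inner_lid's own z axis and vertical below 0.06 rad and z of cover in the frame of inner_lid below 0.009 m and value of joint catch above 0.0105 m and contact force between the fingers and inner_lid below 0.05 N), for 0.2 s.
3. catch pushed home over the seated inner lid, cover still nested (horizontal distance between inner_lid and canister below 0.0045 m and z of inner_lid in the frame of canister between 0.0435 and 0.0485 m and angle between inner_lid's own z axis and vertical below 0.06 rad and z of cover in the frame of inner_lid below 0.009 m and value of joint catch below 0.002 m), for 0.2 s.
At the end, for the whole second after the job is handed in: Cover held by the fingers, still, level within 0.25 rad, foot ring over 72 mm above the inner lid's underside, within 80 mm of the canister axis, touching neither lid nor canister; inner lid on its ledge (4.5 mm sideways, 2.5 mm height, 0.06 rad), not touched; catch within 2.5 mm of home (horizontal distance between inner_lid and canister below 0.0045 m and z of inner_lid in the frame of canister between 0.0435 and 0.0485 m and angle between inner_lid's own z axis and vertical below 0.06 rad and value of joint catch below 0.0025 m and z of cover in the frame of inner_lid above 0.072 m and horizontal distance between cover and canister below 0.08 m and angle between cover's own z axis and vertical below 0.25 rad and linear speed of cover below 0.03 m/s and contact force between the fingers and cover above 0.5 N and contact force between each of the fingers, cover and inner_lid below 0.05 N and contact force between cover and canister below 0.05 N); the arm keeps its last pose, push and grip.
It fails at once if the cover is parted from the inner lid while the inner lid is not seated or not locked by the catch (z of cover in the frame of inner_lid above 0.015 m and (not (horizontal distance between inner_lid and canister below 0.0045 m and z of inner_lid in the frame of canister between 0.0435 and 0.0485 m and angle between inner_lid's own z axis and vertical below 0.06 rad) or value of joint catch above 0.004 m)).
It fails at once if the lids are dropped over the canister (horizontal distance between inner_lid and canister below 0.1 m and z of inner_lid in the frame of canister above 0.066 m and contact force between the fingers and inner_lid below 0.01 N and contact force between the fingers and cover below 0.01 N).
It fails at once if a bystander moved more than 30 mm (distance of any of eggcup, opener, roller, organiser from where it was at the start of the episode above 0.03 m).
It also fails if it takes over 72 s, if anything falls off the work surface, if the arm or the gripper's body presses on something with over 40 N, if the wrist force passes 120 N, or if a joint passes its speed limit or range.

ROBOT

A 6-joint arm with a two-finger parallel gripper is mounted at the origin on the work surface. World frame = base frame: x ahead of the robot, y to its left, z up, the work surface at z = 0. Lengths are in m, angles in rad, forces in N, time in s.
With the tool pointing down it reaches from about 0.25 to 0.725 m from the base axis. Payload 9.7 kg.
Tool frame: the origin (TCP) lies at the very end of the fingers, on their centre line; the grasp point (between the pads) lies 19 mm behind it; z points along the fingers, y is the direction in which the jaws open and shut (so a half turn about z gives the same grasp; the last joint's range is limited). The gripper opens to 85 mm and grips with 20 to 120 N. Pads are 22 mm wide; open, the fingers measure 114 mm over their backs; the gripper's body (76 mm by 85 mm) begins 54 mm behind the grasp point. The pads swing forward as they close: fully open they stand 13 mm farther back than shut.
Start: joints at [0, 0.087, 0.176, 1.66, 0, 1.571], TCP at [0.55, -0, 0.231] pointing down, gripper open.
Joint ranges: [-3.13, 3.13], [-0.85, 1.81], [-1.15, 1.24], [-2.2, 2.28], [-1.44, 1.52], [-3.14, 3.14]. Speed limits (rad/s): [2.22, 2.22, 2.57, 3.14, 3.14, 3.14].

INTERFACE

Orientations are given as [roll, pitch, yaw] about the fixed x, y, z axes, in that order (R = Rz(yaw) Ry(pitch) Rx(roll)).
In Python, from cell import env gives the robot as it stands.
- The arm moves only by the tool move_arm, never from a script. Its arguments are lists of equal length, an entry for each row: "hand": the finger opening in cm, from 0 to 8.54; "offset": the shift along the world's x, y, z in cm, a list of three; "spin": the turn about the world's z in degrees. A call has exactly 5 rows; each row shifts and turns the pose as measured when the row begins; what a row does not reach is not made up. A row lasts 1/12 s, in which the tool goes at most 41.7 mm and 7.16 degrees, less where a joint would pass 70% of its speed; a pose out of reach is approached as far as the arm can. A call is refused whole if a number of a shift passes 4.17 or a number of a turn 7.16, either way. A call with a gripper value outside its range is refused whole. The fingers move at their own pace and stop on an object; the grip force is fixed at half the most. Time passes only in rows, so rows that do not move let the fingers close, or fill a call up. It gives the time, the measured TCP pose, the force and the opening at its end, in the units of the state.
- env.state(): the state, without advancing time (a new reading comes with each control period).
- env.read_camera(name): name is "scene" or "side" or "wrist"; returns the picture (480x640x3 uint8, red, green, blue); there is no depth.
- env.calibration(name): a dict with "vfov" (degrees; the focal length in pixels is half the picture's height over the tangent of half this angle, whatever the lens; pixels are square), "cx", "cy" (the principal point, pixels), "world_from_camera" (4x4, takes a point from camera to world coordinates). Camera axes: x right, y down, z forward; pixel columns grow to the right and rows downward; lengths in m; the calibration is good to about 2 mm. A picture is of the moment at which its call begins: read the wrist's pose just before it. calibration takes no time and is no camera call; for the wrist camera it gives the pose at the moment of the call.
- env.close_job(): hands the job in, once; it reports no verdict.
The state is a dict: "time_s": time; "q": joint angles; "qd": joint speeds; "joint_efforts": joint torques, N m; "eef_pos": TCP position; "tcp_rot": TCP orientation; "force": force on the tool from outside, world axes, zero at the start; "wrist_torque": the same for the moment, N m; "opening": finger opening in m.
Only numpy, scipy, OpenCV 4.12 (cv2) and the standard library are available. Lean on these libraries where they do the work, as an engineer would, in place of code of your own. Each camera call takes 0.05 s, during which the arm holds its last target. There are 200 camera calls.

## Working session

There is one attempt and no reset: what is moved stays moved. The work goes in short steps, Python scripts to look and compute and a tool call to move; the robot and the scene stay as the last step left them, time stands still between calls to the robot, and variables do not carry over. Pictures are saved under pics/ and viewed, about 8 in all and at most 12, crops included, and the job is handed in when it is done.

Besides the shell and the picture viewer there is one more tool, called after "Emit:" as name([rows], argument=value, ...), one row to a line, values as JSON. move_arm: Moves the arm, as the interface text tells. Its arguments: {"type":"object","properties":{"hand":{"type":"array"},"offset":{"type":"array"},"spin":{"type":"array"}},"required":["hand","offset","spin"]}

```bash
ls; mkdir -p pics; cat > h.py <<'E'
import numpy as np, cv2
from cell import env
def cal(n):
    c=env.calibration(n); f=240/np.tan(np.radians(c["vfov"])/2); return f,c["cx"],c["cy"],np.array(c["world_from_camera"])
def ray(C,u,v):
    f,cx,cy,T=C; d=T[:3,:3]@np.array([(u-cx)/f,(v-cy)/f,1]); return T[:3,3],d
def plane(C,u,v,z):
    o,d=ray(C,u,v); return o+d*(z-o[2])/d[2]
def proj(C,p):
    f,cx,cy,T=C; q=T[:3,:3].T@(np.array(p)-T[:3,3]); return np.array([cx+f*q[0]/q[2],cy+f*q[1]/q[2]])
def shot(n,name):
    C=cal(n); im=np.array(env.read_camera(n))[:,:,::-1].copy(); cv2.imwrite(f"pics/{name}.png",im); return C,im
E
python3 - <<'E'
from h import *
ims=[]
for n in("scene","side","wrist"):
    C,im=shot(n,n+"0"); print(n,C[0],C[1],C[2],np.round(C[3],3).tolist())
print(env.state())
E
```

```text
pics
scene 613.8202610705481 327.81398112745404 236.33518257403065 [[0.272, 0.532, -0.802, 1.77], [0.962, -0.148, 0.228, -0.308], [0.003, -0.834, -0.552, 0.886], [0.0, 0.0, 0.0, 1.0]]
side 611.2454818217576 320.44644597570147 235.988826031987 [[0.972, -0.129, 0.196, 0.299], [-0.234, -0.478, 0.847, -1.251], [-0.016, -0.869, -0.495, 0.803], [0.0, 0.0, 0.0, 1.0]]
wrist 351.33190223038207 315.7019521881236 246.14229794118984 [[1.0, 0.001, -0.002, 0.549], [0.0, -0.961, -0.275, 0.07], [-0.002, 0.275, -0.961, 0.374], [0.0, 0.0, 0.0, 1.0]]
{'time_s': 0.15, 'q': array([-1.44047296e-07,  8.73376513e-02,  1.75307570e-01,  1.65976696e+00,
       -5.31707163e-05,  1.57082728e+00]), 'qd': array([ 0.00158395, -0.00122884,  0.00322191, -0.00174887, -0.00026015,
        0.00091146]), 'joint_efforts': array([-3.04631758e-03, -5.20762289e+01,  4.65044117e+01,  1.38444663e-02,
       -2.16874664e-04, -1.82086734e-05]), 'eef_pos': array([ 5.49836566e-01, -1.52328566e-05,  2.30739359e-01]), 'tcp_rot': array([-3.14059194e+00,  5.32016603e-05,  1.57076529e+00]), 'force': array([ 0.5499131 , -0.03245405, -0.2727992 ]), 'wrist_torque': array([0.00975266, 0.02463647, 0.02822659]), 'opening': 0.08568949199842192}
```

View pics/scene0.png

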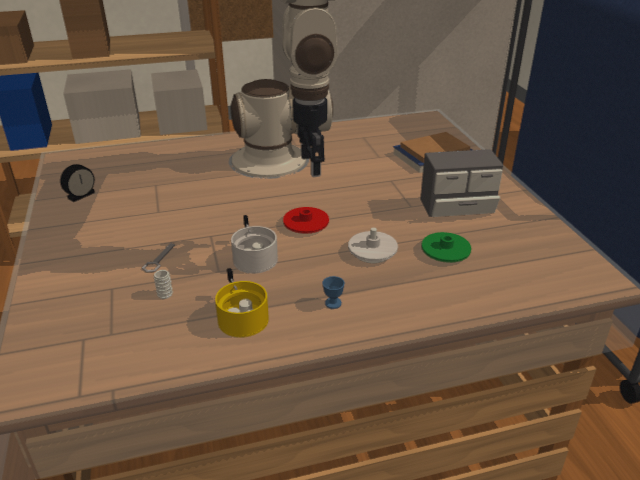

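View pics/side0.png

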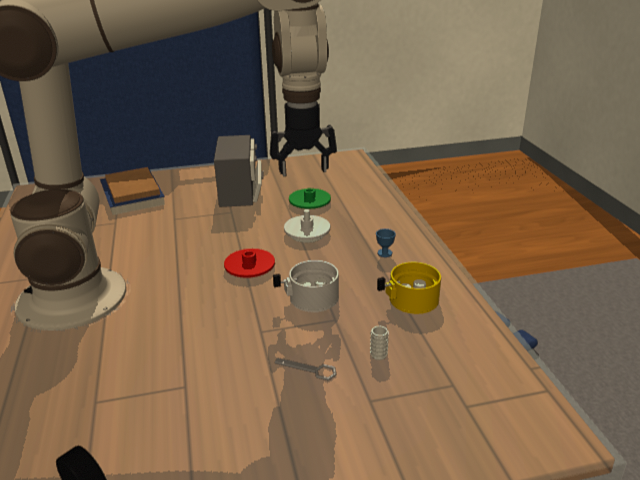

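Scene: silver canister at (254,249) with black tab (246,221), and the lids at (373,244) with the knob top at (374,230). Side: canister (313,285), tab (277,281), lids (307,228). Rough positions follow.

```bash
python3 - <<'E'
from h import *
S=cal("scene");D=cal("side")
for nm,a,b,z in [("canrim",(254.5,241),(313.5,272),.0655),("tab",(246,221),(277,281),.063),("knobtop",(374,230),(307,212),.071),("lidplate",(373,245),(307,228),.025),("red",(306,220),(249,263),.02),("yrim",(242,298),(415,275),.0655),("egg",(333,305),(385,255),.0)]:
    print(nm,plane(S,*a,z).round(4),plane(D,*b,z).round(4))
# black tab + plate contours
for n,C in(("scene",S),("side",D)):
    im=cv2.imread(f"pics/{n}0.png"); m=(im.max(2)<50).astype(np.uint8)
    k,l,st,ce=cv2.connectedComponentsWithStats(m)
    for s,c in zip(st[1:],ce[1:]):
        if 30<s[4]<400 and s[1]>200: print(n,s,c.round(1),plane(C,*c,.063).round(4))
E
```

```text
canrim [ 0.551  -0.1434  0.0655] [ 0.5382 -0.1408  0.0655]
tab [ 0.4522 -0.1476  0.063 ] [ 0.4543 -0.1515  0.063 ]
knobtop [0.5897 0.1452 0.071 ] [0.5842 0.1339 0.071 ]
lidplate [0.5873 0.1456 0.025 ] [0.5824 0.1314 0.025 ]
red [0.4211 0.0154 0.02  ] [0.4114 0.0064 0.02  ]
yrim [ 0.756  -0.2065  0.0655] [ 0.7498 -0.2097  0.0655]
egg [ 0.7542 -0.0063  0.    ] [ 0.7505 -0.0124  0.    ]
scene [244 215   4  11  31] [245.5 219.7] [ 0.4459 -0.148   0.063 ]
scene [227 269   6  13  50] [229.5 274.2] [ 0.6631 -0.2196  0.063 ]
side [ 11 210  48  10  99] [ 33.1 216. ] [-0.1159  0.3175  0.063 ]
side [273 275   8  12  77] [276.4 280.2] [ 0.4536 -0.1483  0.063 ]
side [377 278   8  13  83] [380.9 283.8] [ 0.6684 -0.2196  0.063 ]
side [ 24 287   8   7  36] [ 28.2 290.1] [-0.0691 -0.0487  0.063 ]
```

Emit:
move_arm([
  [-1,-3,0],
  [-1,-3,0],
  [-1,-3,0],
  [-1,-3,0],
  [-1,-3,0],
], hand=[8.5,8.5,8.5,8.5,8.5], spin=[7,7,7,7,7])

```text
time_s: 0.57
eef_pos: [0.499, -0.1487, 0.2283]
tcp_rot: [-3.138, -0.003, 2.191]
force: [0.0, 0.3, 0.8]
opening: 0.0852
```

```bash
python3 -c "
from h import *
s=env.state();print(s['q'].round(3),s['eef_pos'],s['tcp_rot'],s['time_s'])
shot('wrist','w1')"
```

```text
[-2.890e-01  2.000e-02  1.000e-01  1.655e+00 -1.000e-03  6.610e-01] [ 0.49898644 -0.14873026  0.22825383] [-3.13813325e+00 -2.66437340e-03  2.19138870e+00] 0.5667
```

View pics/w1.png

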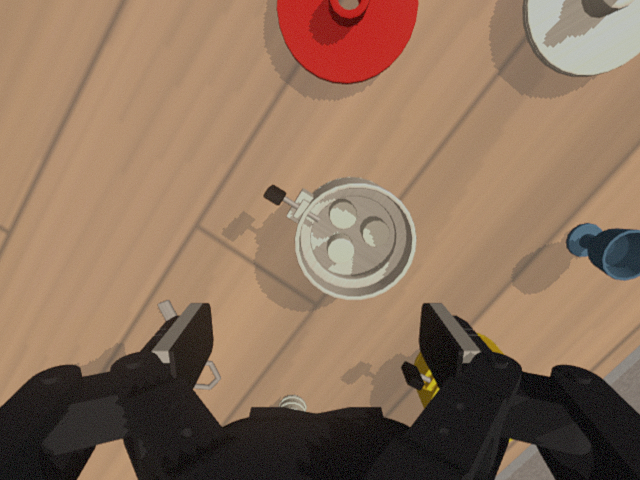

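```bash
cat >> h.py <<'E'
def ring(C,im,m,z,minarea=300):
    """largest contours of mask -> points on plane z -> min enclosing circle"""
    cs,_=cv2.findContours(m.astype(np.uint8),cv2.RETR_EXTERNAL,cv2.CHAIN_APPROX_NONE)
    for c in cs:
        if cv2.contourArea(c)>minarea:
            p=np.array([plane(C,*q,z)[:2] for q in c[:,0].astype(float)],np.float32)
            (x,y),r=cv2.minEnclosingCircle(p); b=cv2.boundingRect(c)
            if b[0]>0 and b[1]>0 and b[0]+b[2]<640: print("ring",b,"ctr",round(x,4),round(y,4),"r",round(r,4))
E
python3 - <<'E'
from h import *
C=cal("wrist"); im=cv2.imread("pics/w1.png")
print("tcp px",proj(C,env.state()['eef_pos']))
hsv=cv2.cvtColor(im,cv2.COLOR_BGR2HSV)
m=((hsv[:,:,1]<70)&(hsv[:,:,2]>125)); m[:, :]=cv2.morphologyEx(m.astype(np.uint8),cv2.MORPH_OPEN,np.ones((3,3)))
ring(C,im,m,.0655,2000)
g=(im.max(2)<50).astype(np.uint8)
k,l,st,ce=cv2.connectedComponentsWithStats(g)
for s,c in zip(st[1:],ce[1:]):
    if 60<s[4]<2000 and s[1]<330: print(s,c.round(1),plane(C,*c,.078).round(4),plane(C,*c,.07).round(4))
cv2.imwrite("pics/m1.png",cv2.resize(np.hstack([m.astype(np.uint8)*255,g*255]),(800,300)))
# rim by eye extents
for z in (.0655,): print([plane(C,u,v,z).round(4) for u,v in((295,240),(416,240),(356,181),(356,300))], plane(C,356,240,z))
E
```

```text
tcp px [317.72366127 309.4336299 ]
ring (284, 177, 133, 123) ctr 0.5227 -0.1446 r 0.0656
[580 230  42  41 495] [598.5 245.5] [ 0.7   -0.019  0.078] [ 0.7067 -0.0169  0.07  ]
[454 316  18  13  85] [462.6 322.9] [ 0.6566 -0.1433  0.078 ] [ 0.6621 -0.1446  0.07  ]
[array([ 0.4875, -0.1739,  0.0655]), array([ 0.5751, -0.1092,  0.0655]), array([ 0.4993, -0.1   ,  0.0655]), array([ 0.568 , -0.1874,  0.0655])] [ 0.53171829 -0.14126161  0.0655    ]
```

View pics/m1.png

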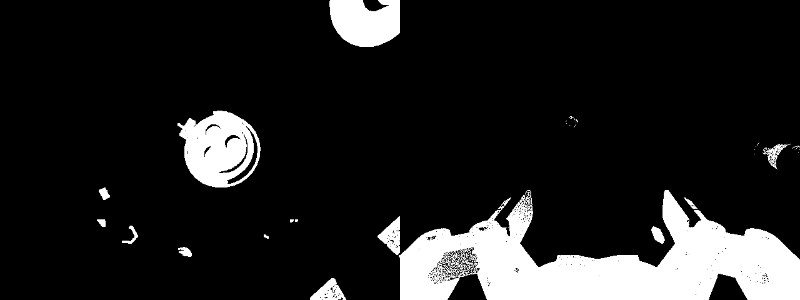

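Canister rim centre is at about pixel (356,240) and the tab at (275,195). I'll move over the tab and look from close by.

Emit:
move_arm([
  [-1,0,-1],
  [-1,0,-1],
  [-1,0,-1],
  [-1,0,-1],
  [-0.6,0,-1],
], hand=[5,5,5,5,5], spin=[7,7,7,7,7])

```text
time_s: 1.03
eef_pos: [0.4495, -0.157, 0.1769]
tcp_rot: [-3.137, -0.001, 2.81]
force: [-0.1, -0.2, -0.2]
opening: 0.0502
```

Emit:
move_arm([
  [0,0,-1],
  [0,0,-1],
  [0,0,0],
  [0,0,0],
  [0,0,0],
], hand=[5,5,5,5,5], spin=[7,7,5.5,0,0])

```text
time_s: 1.45
eef_pos: [0.4464, -0.1565, 0.1528]
tcp_rot: [-3.139, -0.005, -3.119]
force: [0.3, 0.5, -1.1]
opening: 0.0498
```

```bash
python3 - <<'E'
from h import *
s=env.state();print(s['q'].round(3),s['eef_pos'],s['tcp_rot'],s['time_s'])
C,im=shot('wrist','w2'); np.save('C2.npy',np.array([*C[:3],*C[3].ravel()]))
print(proj(C,s['eef_pos']))
print(proj(C,(.453,-.149,.078)))
E
```

```text
[-0.335 -0.108 -0.169  1.514 -0.004 -0.357] [ 0.44635266 -0.15649773  0.15283075] [-3.13878273 -0.00509354 -3.11933594] 1.45
[315.84045247 310.51337103]
[327.2842579  269.25467522]
```

View pics/w2.png

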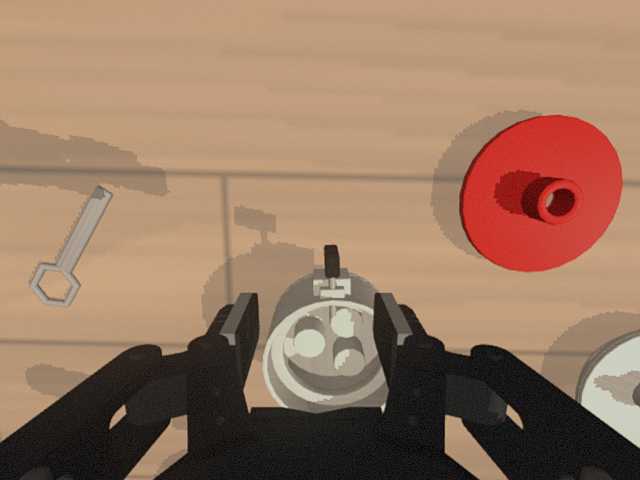

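```bash
python3 - <<'E'
from h import *
a=np.load('C2.npy');C=(a[0],a[1],a[2],a[3:].reshape(4,4)); im=cv2.imread('pics/w2.png')
print(C[3][:3,3])
g=im[235:300,310:352].max(2)
m=(g<60); ys,xs=np.where(m); print(xs.min()+310,xs.max()+310,ys.min()+235,ys.max()+235)
print([ (r+235,(np.where(m[r])[0][[0,-1]]+310).tolist(), int(g[r][m[r]].mean())) for r in range(0,65,2) if m[r].any()])
for v in (262,270,278): print(plane(C,332,v,.078).round(4))
hsv=cv2.cvtColor(im,cv2.COLOR_BGR2HSV)
# rim edge points by eye (outer): left 264,360 ; top 328,299 ; right 392?
for p in((264,365),(328,301),(284,322)): print(plane(C,*p,.0655).round(4))
cv2.imwrite('pics/c2.png',cv2.resize(im[230:430,240:420],None,fx=3.3,fy=3,interpolation=cv2.INTER_CUBIC))
E
```

```text
[ 0.37640575 -0.15773791  0.29627861]
325 339 246 276
[(247, [325, 336], 52), (249, [325, 336], 54), (251, [325, 336], 51), (253, [325, 337], 51), (255, [325, 337], 53), (257, [325, 338], 55), (259, [325, 338], 54), (261, [325, 337], 55), (263, [325, 338], 55), (265, [326, 338], 55), (267, [326, 338], 56), (269, [325, 338], 55), (271, [325, 338], 56), (273, [326, 339], 56), (275, [326, 338], 55)]
[ 0.4479 -0.1461  0.078 ]
[ 0.4534 -0.1459  0.078 ]
[ 0.459  -0.1457  0.078 ]
[ 0.5348 -0.1938  0.0655]
[ 0.4813 -0.1472  0.0655]
[ 0.4986 -0.1786  0.0655]
```

View pics/c2.png

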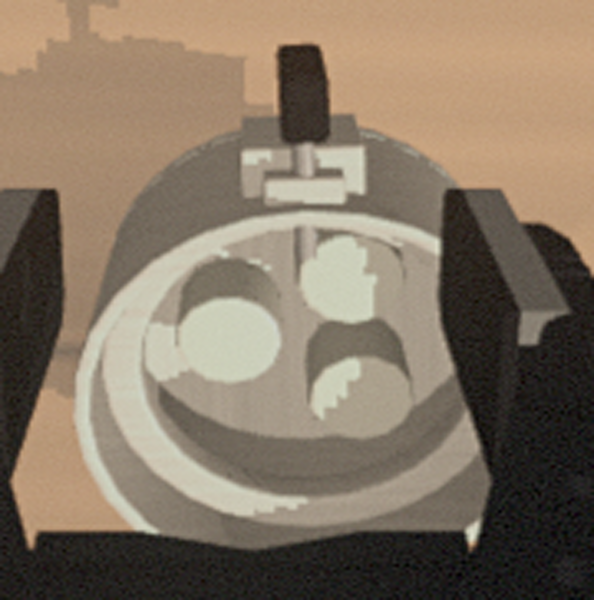

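Tab top centre is near (332,265), which gives (0.452,-0.146). Canister centre is about (0.537,-0.1395), yaw about 4°. Descending on the tab.

Emit:
move_arm([
  [0.5,1,0],
  [0,0,-1.5],
  [0,0,-1.5],
  [0,0,-1.5],
  [0,0,0],
], hand=[5,5,5,5,5], spin=[3,0,0,0,0])

```text
time_s: 1.92
eef_pos: [0.4534, -0.1464, 0.1089]
tcp_rot: [-3.137, -0.001, -3.081]
force: [0.2, 1.4, -1.5]
opening: 0.0501
```

Emit:
move_arm([
  [-0.1,0,-1.5],
  [0,0,-1.5],
  [0,0,-1.5],
  [0,0,-0.8],
  [0,0,0],
], hand=[5,5,5,5,5], spin=[0,0,0,0,0])

```text
time_s: 2.33
eef_pos: [0.4541, -0.1469, 0.0583]
tcp_rot: [-3.136, 0.003, -3.091]
force: [-0.7, 0.2, -0.6]
opening: 0.0499
```

Emit:
move_arm([
  [0,0,0],
  [0,0,0],
  [0,0,0],
  [0,0,0],
  [0,0,0],
], hand=[0.5,0.5,0.5,0.5,0.5], spin=[0,0,0,0,0])

```text
time_s: 2.75
eef_pos: [0.4551, -0.1458, 0.0613]
tcp_rot: [-3.138, 0.005, -3.093]
force: [0.9, -3.1, -10.1]
opening: 0.0081
```

Emit:
move_arm([
  [-0.4,0,0],
  [-0.5,-0.05,0],
  [-0.4,0,0],
  [-0.3,0,0],
  [0,0,0],
], hand=[0.5,0.5,0.5,0.5,0.5], spin=[0,0,0,0,0])

```text
time_s: 3.17
eef_pos: [0.4411, -0.1468, 0.0613]
tcp_rot: [-3.137, 0.012, -3.092]
force: [0.3, -0.2, -6.2]
opening: 0.0081
```

Emit:
move_arm([
  [-0.2,0,0],
  [-0.2,0,0],
  [-0.1,0,0],
  [-0.1,0,0],
  [-0.1,0,0],
], hand=[0.5,0.5,0.5,0.5,0.5], spin=[0,0,0,0,0])

```text
time_s: 3.58
eef_pos: [0.4411, -0.1468, 0.0613]
tcp_rot: [-3.138, 0.03, -3.091]
force: [11.6, -0.1, -11.0]
opening: 0.0082
```

It's at its stop (11.6 N). Releasing, rising and heading for the lids.

Emit:
move_arm([
  [0,0,0],
  [0,0,0],
  [0,0,0],
  [0,0,1.5],
  [0,0,3],
], hand=[4,4,4,4,4], spin=[0,0,0,0,0])

```text
time_s: 4.0
eef_pos: [0.4378, -0.1463, 0.1043]
tcp_rot: [-3.139, 0.025, -3.092]
force: [1.2, 0.5, 0.6]
opening: 0.0399
```

Emit:
move_arm([
  [0,0,3],
  [1,2,3],
  [2,4,1],
  [2,4,0],
  [2,4,0],
], hand=[4,4,4,4,4], spin=[0,0,0,0,0])

```text
time_s: 4.42
eef_pos: [0.504, -0.0153, 0.1857]
tcp_rot: [-3.136, 0.035, -3.105]
force: [0.3, -0.2, -0.0]
opening: 0.0405
```

Emit:
move_arm([
  [2,4,0],
  [2,4,0],
  [1,4,0],
  [1,2,0],
  [0,0,0],
], hand=[4,4,4,4,4], spin=[0,0,0,0,0])

```text
time_s: 4.83
eef_pos: [0.5629, 0.1273, 0.1885]
tcp_rot: [-3.136, 0.04, -3.102]
force: [1.2, 0.2, -0.4]
opening: 0.0401
```

```bash
python3 - <<'E'
from h import *
s=env.state();print(s['q'].round(3),s['eef_pos'],s['tcp_rot'],s['time_s'],s['force'])
C,im=shot('wrist','w3'); np.save('C3.npy',np.array([*C[:3],*C[3].ravel()]))
E
```

```text
[ 0.229  0.1    0.107  1.539 -0.013  0.189] [0.5629247  0.12726949 0.18850267] [-3.13639324  0.04023429 -3.1016461 ] 4.8333 [ 1.19166958  0.23829173 -0.37882564]
```

View pics/w3.png

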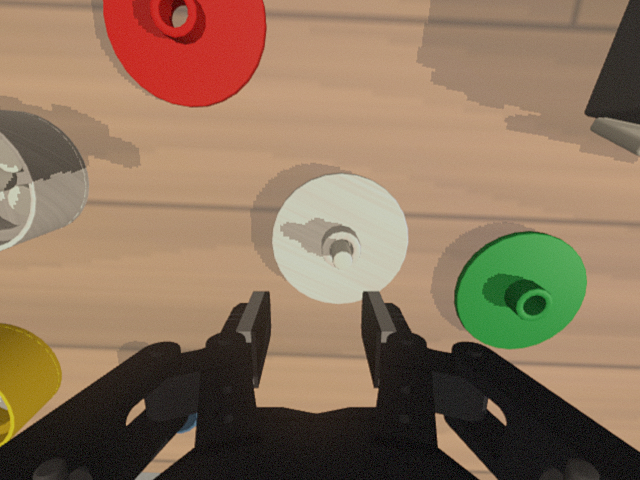

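```bash
python3 - <<'E'
from h import *
a=np.load('C3.npy');C=(a[0],a[1],a[2],a[3:].reshape(4,4)); im=cv2.imread('pics/w3.png')
hsv=cv2.cvtColor(im,cv2.COLOR_BGR2HSV)
m=((hsv[:,:,1]<60)&(hsv[:,:,2]>125)).astype(np.uint8); m[:,430:]=0;m[:,:200]=0;m[320:]=0
ring(C,im,m,.025,2000)
for v in(256,260,264): print(plane(C,343,v,.071).round(4))
print(plane(C,342,243,.047).round(4), proj(C,env.state()['eef_pos']))
# yellow canister not needed; silver rim edge points
cv2.imwrite('pics/c3.png',cv2.resize(im[210:290,290:400],None,fx=6,fy=6,interpolation=cv2.INTER_CUBIC))
E
```

```text
ring (272, 173, 137, 131) ctr 0.5807 0.1485 r 0.0628
[0.5786 0.1486 0.071 ]
[0.5819 0.1488 0.071 ]
[0.5852 0.149  0.071 ]
[0.5756 0.1492 0.047 ] [312.97483147 309.03719478]
```

View pics/c3.png

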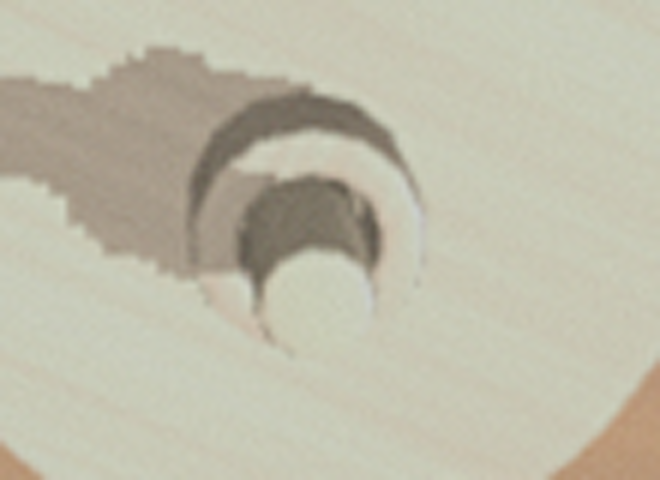

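Knob top is at (343,260), which gives (0.582,0.1487).

Emit:
move_arm([
  [1,1.1,0],
  [0.9,1,0],
  [0,0,-2],
  [0,0,-2],
  [0,0,-1],
], hand=[4,4,4,4,4], spin=[0,0,0,0,0])

```text
time_s: 5.3
eef_pos: [0.582, 0.1444, 0.1424]
tcp_rot: [-3.135, 0.045, -3.104]
force: [0.1, 0.4, 0.3]
opening: 0.0399
```

Emit:
move_arm([
  [0,0,-2],
  [0,0,-2],
  [0,0,-1],
  [0,0,0],
  [0,0,0],
], hand=[4,4,4,4,4], spin=[0,0,0,0,0])

```text
time_s: 5.72
eef_pos: [0.58, 0.1393, 0.0908]
tcp_rot: [-3.134, 0.044, -3.108]
force: [0.0, -0.3, -0.0]
opening: 0.0401
```

Emit:
move_arm([
  [0.2,0.9,0],
  [0,0.1,-1],
  [0.05,0.1,-1],
  [0,0.05,-0.8],
  [0,0,0],
], hand=[4,4,4,4,4], spin=[0,0,0,0,0])

```text
time_s: 6.13
eef_pos: [0.5847, 0.1521, 0.065]
tcp_rot: [-3.135, 0.05, -3.109]
force: [-0.1, -0.5, 1.1]
opening: 0.0398
```

Emit:
move_arm([
  [-0.2,-0.3,-0.5],
  [0,0,-0.5],
  [0,0,0],
  [0,0,0],
  [0,0,0],
], hand=[4,4,4,4,4], spin=[0,0,0,0,0])

```text
time_s: 6.55
eef_pos: [0.5819, 0.1487, 0.0531]
tcp_rot: [-3.135, 0.048, -3.109]
force: [0.4, 0.5, -0.3]
opening: 0.0402
```

Emit:
move_arm([
  [0,0,-0.2],
  [0,0,0],
  [0,0,0],
  [0,0,0],
  [0,0,0],
], hand=[4,1,1,1,1], spin=[0,0,0,0,0])

```text
time_s: 6.97
eef_pos: [0.5824, 0.1487, 0.0518]
tcp_rot: [-3.135, 0.049, -3.109]
force: [0.4, -0.2, -1.5]
opening: 0.0135
```

Emit:
move_arm([
  [0,0,0],
  [0,0,0.5],
  [0,0,0.5],
  [0,0,0],
  [0,0,0],
], hand=[1,1,1,1,1], spin=[0,0,0,0,0])

```text
time_s: 7.38
eef_pos: [0.5819, 0.1487, 0.0622]
tcp_rot: [-3.135, 0.048, -3.109]
force: [0.2, 0.8, -2.3]
opening: 0.0135
```

Both lids are lifted (2.3 N, matching 0.24 kg). Carrying them over.

Emit:
move_arm([
  [0,0,1.5],
  [0,0,2],
  [0,-1,2],
  [0,-2,2],
  [-0.5,-2.5,1],
], hand=[1,1,1,1,1], spin=[0,0,0,0,0])

```text
time_s: 7.8
eef_pos: [0.5746, 0.0954, 0.146]
tcp_rot: [-3.135, 0.041, -3.104]
force: [-0.2, 0.2, -1.8]
opening: 0.0134
```

Emit:
move_arm([
  [-0.5,-2.5,0],
  [-0.5,-2.5,0],
  [-0.5,-2.5,0],
  [-0.5,-2.5,0],
  [-0.5,-2.5,0],
], hand=[1,1,1,1,1], spin=[0,0,0,0,0])

```text
time_s: 8.22
eef_pos: [0.5497, -0.0337, 0.1504]
tcp_rot: [-3.135, 0.048, -3.101]
force: [0.4, 0.6, -2.6]
opening: 0.014
```

Emit:
move_arm([
  [-0.5,-2.5,0],
  [-0.5,-2.5,0],
  [0,-1.5,0],
  [0,-0.8,0],
  [0,0,0],
], hand=[1,1,1,1,1], spin=[0,0,0,0,0])

```text
time_s: 8.63
eef_pos: [0.5375, -0.1143, 0.1508]
tcp_rot: [-3.134, 0.048, -3.105]
force: [-0.2, -0.1, -2.0]
opening: 0.0138
```

Backing off a little in y so the wrist camera sees the canister and the held cover together.

Emit:
move_arm([
  [0,2,0],
  [0,3,0],
  [0,3,0],
  [0,1.5,0],
  [0,0,0],
], hand=[1,1,1,1,1], spin=[0,0,0,0,0])

```text
time_s: 9.05
eef_pos: [0.5373, -0.0141, 0.1503]
tcp_rot: [-3.135, 0.048, -3.109]
force: [0.7, 0.0, -1.9]
opening: 0.014
```

Emit:
move_arm([
  [0,0,0],
  [0,0,0],
  [0,0,0],
  [0,0,0],
  [0,0,0],
], hand=[1,1,1,1,1], spin=[0,0,0,0,0])

```text
time_s: 9.47
eef_pos: [0.5374, -0.013, 0.1501]
tcp_rot: [-3.135, 0.047, -3.106]
force: [-0.5, 0.4, -3.1]
opening: 0.0135
```

```bash
python3 - <<'E'
from h import *
s=env.state();print(s['eef_pos'],s['tcp_rot'],s['time_s'],s['force'],abs(s['qd']).max())
C,im=shot('wrist','w4'); np.save('C4.npy',np.array([*C[:3],*C[3].ravel()]))
E
```

```text
[ 0.53743689 -0.01295653  0.15014835] [-3.13490251  0.04745366 -3.10568883] 9.4667 [-0.52788203  0.41763755 -3.0574318 ] 0.009535628294527025
```

View pics/w4.png

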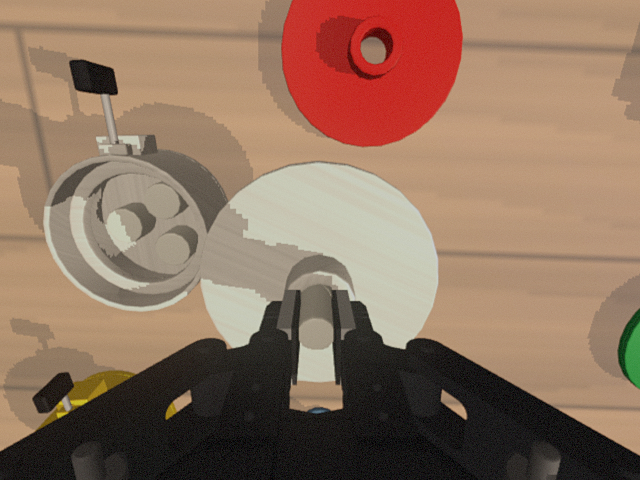

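Catch is out; canister rim spans about x 44–210, y 152–310, cover disc x 201–438. I'll fit circles to both silhouettes.

```bash
cat > fit.py <<'E'
from h import *
from scipy.optimize import least_squares
a=np.load('C4.npy');C=(a[0],a[1],a[2],a[3:].reshape(4,4)); im=cv2.imread('pics/w4.png')
hsv=cv2.cvtColor(cv2.GaussianBlur(im,(5,5),0),cv2.COLOR_BGR2HSV)
m=(hsv[:,:,1]<75).astype(np.uint8)
def fit(P,z,r=None):
    X=np.array([plane(C,*p,z)[:2] for p in P])
    f=(lambda q:np.hypot(*(X-q[:2]).T)-(q[2] if r is None else r))
    s=least_squares(f,[*X.mean(0),.058],loss='soft_l1',f_scale=.0007); return s.x.round(4),np.sqrt(np.median(f(s.x)**2)).round(5),len(P)
# canister: rays from px centre outward, leftwards/down directions
def edge(cx,cy,angs,r0,r1):
    out=[]
    for t in np.radians(angs):
        rr=np.arange(r0,r1); u=(cx+rr*np.cos(t)).astype(int); v=(cy+rr*np.sin(t)).astype(int)
        k=(u>=0)&(u<640)&(v>=0)&(v<480); s=m[v[k],u[k]]
        w=np.where(s==0)[0]
        if len(w): out.append((cx+rr[w[0]]*np.cos(t),cy+rr[w[0]]*np.sin(t)))
    return out
P=edge(128,232,range(65,206,3),68,105); print([tuple(np.round(p).astype(int).tolist()) for p in P[::5]])
print("can",fit(P,.0655),fit(P,.0655,.0555))
Q=edge(319,270,list(range(-75,10,3))+list(range(-110,-76,3)),90,135); print([tuple(np.round(p).astype(int).tolist()) for p in Q[::6]])
z=.1501-.0518+.025
print("cover",fit(Q,z),fit(Q,z,.062))
E
python3 fit.py
```

```text
[(164, 309), (142, 313), (121, 311), (102, 304), (85, 293), (69, 281), (56, 265), (47, 246), (41, 224), (44, 202)]
can (array([ 0.5355, -0.1403,  0.0557]), np.float64(0.00026), 47) (array([ 0.5357, -0.1405,  0.058 ]), np.float64(0.00023), 47)
[(347, 164), (381, 175), (408, 198), (429, 228), (440, 264), (287, 165), (321, 160)]
cover (array([ 0.5371, -0.0117,  0.0627]), np.float64(0.0002), 41) (array([ 0.5365, -0.0113,  0.058 ]), np.float64(0.0002), 41)
```

Emit:
move_arm([
  [0,-2.5,0],
  [0,-3.5,0],
  [-0.1,-3.5,0],
  [0,-2.5,0],
  [0,-0.8,0],
], hand=[1,1,1,1,1], spin=[0,0,0,0,0])

```text
time_s: 9.93
eef_pos: [0.5359, -0.1457, 0.1502]
tcp_rot: [-3.135, 0.048, -3.104]
force: [-0.2, -0.2, -2.7]
opening: 0.0137
```

Emit:
move_arm([
  [0,0,-0.5],
  [0,0,-1],
  [0,0,-0.8],
  [0,0,0],
  [0,0,0],
], hand=[1,1,1,1,1], spin=[0,0,0,0,0])

```text
time_s: 10.35
eef_pos: [0.5352, -0.1461, 0.1237]
tcp_rot: [-3.136, 0.047, -3.107]
force: [0.2, 0.1, -1.7]
opening: 0.0138
```

Emit:
move_arm([
  [0.05,0.5,0],
  [0,0,0],
  [0,0,0],
  [0,0,0],
  [0,0,0],
], hand=[1,1,1,1,1], spin=[0,0,0,0,0])

```text
time_s: 10.77
eef_pos: [0.5361, -0.1375, 0.124]
tcp_rot: [-3.137, 0.047, -3.103]
force: [0.0, -0.3, -2.3]
opening: 0.0133
```

```bash
python3 - <<'E'
from h import *
print(env.state()['eef_pos'])
C,a=shot('scene','s5'); D,b=shot('side','d5')
cv2.imwrite('pics/v5.png',np.hstack([cv2.resize(a[180:300,190:320],(400,370),interpolation=cv2.INTER_CUBIC),cv2.resize(b[230:350,250:380],(400,370),interpolation=cv2.INTER_CUBIC)]))
E
```

```text
[ 0.53613785 -0.13746268  0.12403098]
```

View pics/v5.png

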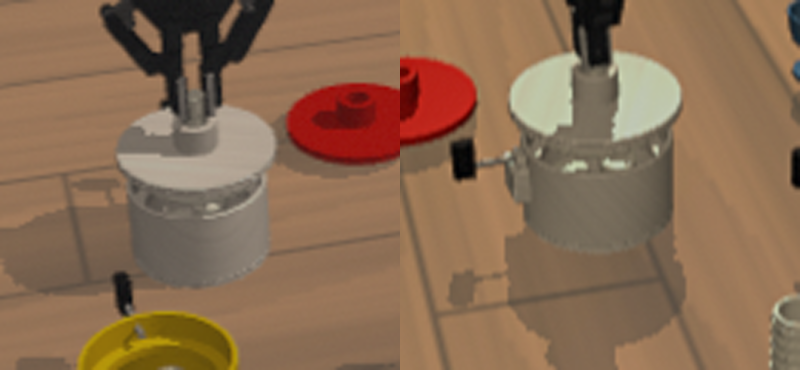

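```bash
python3 - <<'E'
from h import *
from scipy.optimize import fsolve
t=np.radians(range(0,360,2))
def ext(C,x,y,z,r):
    P=np.array([proj(C,(x+r*np.cos(k),y+r*np.sin(k),z)) for k in t]); return P[:,0].min(),P[:,0].max()
def edges(im,row,c0,c1,thr=60):
    hsv=cv2.cvtColor(im,cv2.COLOR_BGR2HSV)
    return None
S=cal("scene");D=cal("side")
a=cv2.imread('pics/s5.png');b=cv2.imread('pics/d5.png')
def meas(im,x0,x1,y0,y1):
    s=cv2.cvtColor(im,cv2.COLOR_BGR2HSV)[y0:y1,x0:x1,1]<75
    out=[]
    for r in s:
        w=np.where(r)[0]; out.append((w[0]+x0,w[-1]+x0) if len(w) else (0,0))
    return out
print("scene",[(y,)+tuple(map(int,m)) for y,m in zip(range(222,268,2),meas(a,215,284,222,268)[::2])])
print("side",[(y,)+tuple(map(int,m)) for y,m in zip(range(252,306,2),meas(b,281,360,252,306)[::2])])
print(ext(S,.536,-.1375,.0972,.062),ext(S,.536,-.1405,.0655,.0555))
print(ext(D,.536,-.1375,.0972,.062),ext(D,.536,-.1405,.0655,.0555))
E
```

```text
scene [(222, 231, 278), (224, 229, 279), (226, 228, 280), (228, 228, 279), (230, 228, 279), (232, 228, 278), (234, 229, 277), (236, 230, 276), (238, 231, 276), (240, 231, 276), (242, 231, 276), (244, 232, 276), (246, 232, 276), (248, 232, 276), (250, 232, 276), (252, 232, 276), (254, 232, 276), (256, 233, 277), (258, 215, 277), (260, 233, 277), (262, 233, 276), (264, 234, 275), (266, 217, 273)]
side [(252, 291, 336), (254, 289, 338), (256, 287, 339), (258, 286, 340), (260, 286, 341), (262, 285, 341), (264, 286, 340), (266, 286, 340), (268, 287, 339), (270, 288, 337), (272, 290, 337), (274, 289, 337), (276, 289, 337), (278, 287, 337), (280, 283, 337), (282, 281, 337), (284, 284, 337), (286, 285, 337), (288, 285, 337), (290, 285, 337), (292, 286, 337), (294, 287, 337), (296, 291, 337), (298, 291, 337), (300, 291, 337), (302, 291, 336), (304, 293, 335)]
(np.float64(228.77450518401582), np.float64(281.04943020655367)) (np.float64(231.39221493121647), np.float64(277.651391028776))
(np.float64(283.5364433334756), np.float64(340.2043121591452)) (np.float64(287.39040674641785), np.float64(337.6128304746176))
```

Emit:
move_arm([
  [-0.05,-0.2,0],
  [0,0,0],
  [0,0,0],
  [0,0,0],
  [0,0,0],
], hand=[1,1,1,1,1], spin=[0,0,0,0,0])

```text
time_s: 11.28
eef_pos: [0.5356, -0.1404, 0.1243]
tcp_rot: [-3.136, 0.048, -3.104]
force: [0.5, 0.3, -2.8]
opening: 0.0138
```

Emit:
move_arm([
  [0,0,-0.4],
  [0,0,-0.4],
  [0,0,-0.3],
  [0,0,0],
  [0,0,0],
], hand=[1,1,1,1,1], spin=[0,0,0,0,0])

```text
time_s: 11.7
eef_pos: [0.5354, -0.1404, 0.1116]
tcp_rot: [-3.136, 0.047, -3.104]
force: [-0.1, -0.3, -1.3]
opening: 0.0134
```

Emit:
move_arm([
  [0,0,-0.4],
  [0,0,-0.4],
  [0,0,-0.2],
  [0,0,0],
  [0,0,0],
], hand=[1,1,1,1,1], spin=[0,0,0,0,0])

```text
time_s: 12.12
eef_pos: [0.5352, -0.1404, 0.1002]
tcp_rot: [-3.137, 0.046, -3.104]
force: [-0.4, 0.3, -2.4]
opening: 0.0134
```

Still hanging freely and inside the bore (-2.4 N). Last few millimetres.

Emit:
move_arm([
  [0,0,-0.1],
  [0,0,-0.1],
  [0,0,-0.1],
  [0,0,0],
  [0,0,0],
], hand=[1,1,1,1,1], spin=[0,0,0,0,0])

```text
time_s: 12.53
eef_pos: [0.5356, -0.1406, 0.0979]
tcp_rot: [-3.136, 0.048, -3.104]
force: [0.4, 0.6, -2.3]
opening: 0.0134
```

Emit:
move_arm([
  [0,0,-0.1],
  [0,0,-0.1],
  [0,0,0],
  [0,0,0],
  [0,0,0],
], hand=[1,1,1,1,1], spin=[0,0,0,0,0])

```text
time_s: 12.95
eef_pos: [0.5358, -0.1407, 0.0979]
tcp_rot: [-3.135, 0.05, -3.104]
force: [-0.2, 0.1, -2.5]
opening: 0.0134
```

Emit:
move_arm([
  [0,0,-0.1],
  [0,0,-0.15],
  [0,0,-0.15],
  [0,0,-0.15],
  [0,0,-0.1],
], hand=[1,1,1,1,1], spin=[0,0,0,0,0])

```text
time_s: 13.37
eef_pos: [0.5361, -0.1409, 0.0977]
tcp_rot: [-3.134, 0.055, -3.104]
force: [-2.2, 0.3, 4.0]
opening: 0.0133
```

Seated (+4 N). Releasing, then raising.

Emit:
move_arm([
  [0,0,0],
  [0,0,0],
  [0,0,0],
  [0,0,0],
  [0,0,0],
], hand=[4,4,4,4,4], spin=[0,0,0,0,0])

```text
time_s: 13.78
eef_pos: [0.5367, -0.141, 0.0979]
tcp_rot: [-3.134, 0.056, -3.104]
force: [-1.4, 0.3, -0.3]
opening: 0.04
```

Emit:
move_arm([
  [0,0,1],
  [0,0,1.5],
  [0,0,1.5],
  [-1,0,1],
  [-2,0,0],
], hand=[4,4,4,4,4], spin=[0,0,0,0,0])

```text
time_s: 14.2
eef_pos: [0.5067, -0.1406, 0.1503]
tcp_rot: [-3.134, 0.054, -3.103]
force: [-0.4, -0.4, 0.9]
opening: 0.0396
```

Emit:
move_arm([
  [-2,-0.2,0],
  [-2,-0.2,0],
  [-1,-0.2,0],
  [0,0,0],
  [0,0,0],
], hand=[4,4,4,4,4], spin=[0,0,0,0,0])

```text
time_s: 14.62
eef_pos: [0.4513, -0.1468, 0.1543]
tcp_rot: [-3.133, 0.057, -3.104]
force: [-0.1, -0.4, -0.1]
opening: 0.0399
```

```bash
python3 - <<'E'
from h import *
s=env.state();print(s['eef_pos'],s['tcp_rot'],s['force'])
C,im=shot('wrist','w6'); np.save('C6.npy',np.array([*C[:3],*C[3].ravel()])); print(proj(C,(.438,-.1468,.078)))
D,b=shot('side','d6'); im=im.copy()
im[300:480,400:640]=cv2.resize(b[225:345,245:405],(240,180),interpolation=cv2.INTER_CUBIC); cv2.imwrite('pics/v6.png',im)
E
```

```text
[ 0.45134838 -0.14684969  0.15425877] [-3.13289622  0.05728711 -3.10375675] [-0.07272884 -0.44077231 -0.06727304]
[317.6289161  232.15985152]
```

View pics/v6.png

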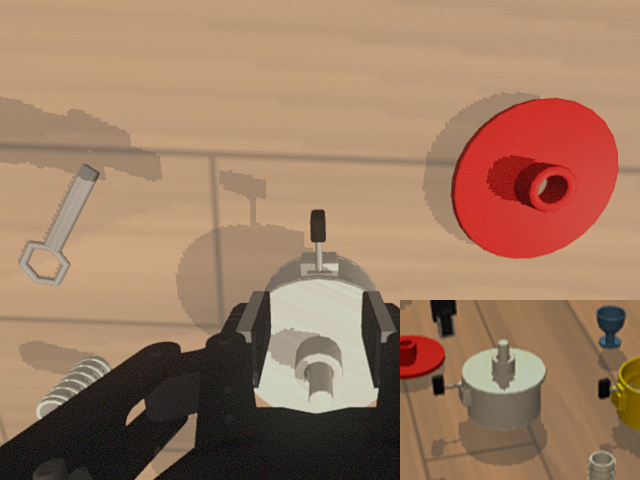

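Lids are seated level with the knob standing through the collar; the tab is at (318,230), as predicted. Descending on the tab.

Emit:
move_arm([
  [-1.3,0,0],
  [0,0,-2],
  [0,0,-2],
  [0,0,-1],
  [0,0,0],
], hand=[4,4,4,4,4], spin=[0,0,0,0,0])

```text
time_s: 15.13
eef_pos: [0.442, -0.1466, 0.1026]
tcp_rot: [-3.133, 0.058, -3.102]
force: [0.5, 0.7, -0.4]
opening: 0.04
```

Emit:
move_arm([
  [-0.3,0,-1.5],
  [0,0,-1.5],
  [0,0,-1],
  [0,0,0],
  [0,0,0],
], hand=[4,4,4,4,4], spin=[0,0,0,0,0])

```text
time_s: 15.55
eef_pos: [0.4412, -0.1465, 0.063]
tcp_rot: [-3.133, 0.059, -3.101]
force: [0.3, 0.1, 0.6]
opening: 0.0399
```

Emit:
move_arm([
  [0,0,0],
  [0,0,0],
  [0,0,0],
  [0,0,0],
  [0,0,0],
], hand=[0.5,0.5,0.5,0.5,0.5], spin=[0,0,0,0,0])

```text
time_s: 15.97
eef_pos: [0.4422, -0.1467, 0.0651]
tcp_rot: [-3.132, 0.06, -3.1]
force: [1.1, 0.3, -3.6]
opening: 0.0084
```

Gripped at 8.4 mm, as before. Pushing home.

Emit:
move_arm([
  [0.4,0.02,0],
  [0.5,0.02,0],
  [0.4,0.02,0],
  [0.2,0,0],
  [0,0,0],
], hand=[0.5,0.5,0.5,0.5,0.5], spin=[0,0,0,0,0])

```text
time_s: 16.38
eef_pos: [0.4562, -0.1458, 0.065]
tcp_rot: [-3.133, 0.054, -3.1]
force: [-2.7, -0.7, -0.2]
opening: 0.008
```

Emit:
move_arm([
  [0.2,0,0],
  [0.2,0,0],
  [0.1,0,0],
  [0.1,0,0],
  [0.1,0,0],
], hand=[0.5,0.5,0.5,0.5,0.5], spin=[0,0,0,0,0])

```text
time_s: 16.8
eef_pos: [0.4563, -0.1458, 0.065]
tcp_rot: [-3.132, 0.036, -3.102]
force: [-10.3, -0.2, 3.8]
opening: 0.0082
```

The catch is home: 14 mm of travel, and -10 N at the stop. Releasing and going to the collar.

Emit:
move_arm([
  [0,0,0],
  [0,0,0],
  [0,0,0],
  [0,0,2],
  [0,0,3],
], hand=[4,4,4,4,5], spin=[0,0,0,0,0])

```text
time_s: 17.22
eef_pos: [0.4559, -0.1453, 0.1119]
tcp_rot: [-3.134, 0.031, -3.102]
force: [0.6, 0.1, 0.4]
opening: 0.0495
```

Emit:
move_arm([
  [0,0,3],
  [1,0,2],
  [2,0.2,0],
  [2,0.2,0],
  [2,0.1,0],
], hand=[6,6,6,6,6], spin=[0,0,0,0,0])

```text
time_s: 17.63
eef_pos: [0.5303, -0.1412, 0.1742]
tcp_rot: [-3.13, 0.046, -3.104]
force: [0.3, 0.4, -0.9]
opening: 0.0601
```

Emit:
move_arm([
  [1,0,0],
  [0,0,0],
  [0,0,0],
  [0,0,0],
  [0,0,0],
], hand=[6,6,6,6,6], spin=[0,0,0,0,0])

```text
time_s: 18.05
eef_pos: [0.5445, -0.1408, 0.1746]
tcp_rot: [-3.129, 0.049, -3.102]
force: [0.7, -0.8, -0.2]
opening: 0.0599
```

Emit:
move_arm([
  [-0.8,0,0],
  [0,0,-2],
  [0,0,-1.5],
  [0,0,0],
  [0,0,0],
], hand=[6,6,6,6,6], spin=[0,0,0,0,0])

```text
time_s: 18.47
eef_pos: [0.5323, -0.1413, 0.1406]
tcp_rot: [-3.128, 0.051, -3.104]
force: [0.3, -0.2, 0.4]
opening: 0.0604
```

Emit:
move_arm([
  [0.3,0.05,-1.5],
  [0,0,-1.5],
  [0,0,-1],
  [0,0,0],
  [0,0,0],
], hand=[6,6,6,6,6], spin=[0,0,0,0,0])

```text
time_s: 18.88
eef_pos: [0.5347, -0.1414, 0.1045]
tcp_rot: [-3.127, 0.056, -3.105]
force: [-0.3, 0.3, -0.0]
opening: 0.0602
```

Emit:
move_arm([
  [0.1,0.05,-1],
  [0,0,-1],
  [0,0,-0.7],
  [0,0,0],
  [0,0,0],
], hand=[6,6,6,6,6], spin=[0,0,0,0,0])

```text
time_s: 19.3
eef_pos: [0.5365, -0.1411, 0.0773]
tcp_rot: [-3.126, 0.059, -3.105]
force: [0.2, 0.0, 0.3]
opening: 0.0598
```

```bash
python3 - <<'E'
from h import *
s=env.state();print(s['eef_pos'],s['tcp_rot'],s['force'])
C,im=shot('wrist','w7'); S,a=shot('scene','s7'); D,b=shot('side','d7')
cv2.imwrite('pics/v7.png',np.vstack([np.hstack([cv2.resize(a[180:290,190:320],(400,338),interpolation=cv2.INTER_CUBIC),cv2.resize(b[220:330,245:375],(400,338),interpolation=cv2.INTER_CUBIC)]),cv2.resize(im[180:380,:],(800,250))]))
E
```

```text
[ 0.53648713 -0.14110608  0.07727895] [-3.12599208  0.05894368 -3.10458679] [0.23714731 0.03733922 0.30358741]
```

View pics/v7.png

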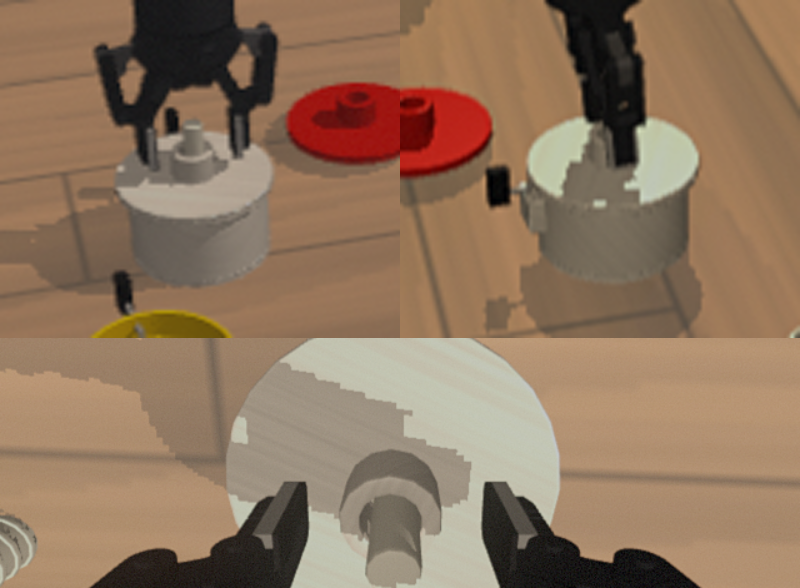

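Side view shows the tab close in (home), and the fingers straddle the collar with the knob between them. Closing and lifting slightly.

Emit:
move_arm([
  [0,0,-0.25],
  [0,0,0],
  [0,0,0],
  [0,0,0],
  [0,0,0],
], hand=[6,2.5,2.5,2.5,2.5], spin=[0,0,0,0,0])

```text
time_s: 19.87
eef_pos: [0.5375, -0.1414, 0.0767]
tcp_rot: [-3.125, 0.062, -3.105]
force: [0.2, -0.3, -1.8]
opening: 0.0319
```

Emit:
move_arm([
  [0,0,0],
  [0,0,0.3],
  [0,0,0.4],
  [0,0,0.3],
  [0,0,0],
], hand=[2.5,2.5,2.5,2.5,2.5], spin=[0,0,0,0,0])

```text
time_s: 20.28
eef_pos: [0.5371, -0.1413, 0.0872]
tcp_rot: [-3.125, 0.061, -3.105]
force: [-0.2, -0.2, -0.9]
opening: 0.0321
```

Emit:
move_arm([
  [0,0,0.8],
  [0,0,1],
  [0,0,1],
  [0,0,1],
  [0,0,0.5],
], hand=[2.5,2.5,2.5,2.5,2.5], spin=[0,0,0,0,0])

```text
time_s: 20.7
eef_pos: [0.5367, -0.1412, 0.1342]
tcp_rot: [-3.126, 0.06, -3.105]
force: [0.1, -0.5, -0.6]
opening: 0.0317
```

Emit:
move_arm([
  [0,0,1],
  [0,0,1.2],
  [0,0,1.2],
  [0,0,0.6],
  [0,0,0],
], hand=[2.5,2.5,2.5,2.5,2.5], spin=[0,0,0,0,0])

```text
time_s: 21.12
eef_pos: [0.5374, -0.1414, 0.1815]
tcp_rot: [-3.124, 0.064, -3.104]
force: [-0.6, -0.1, -1.1]
opening: 0.0323
```

Emit:
move_arm([
  [0,0,0.6],
  [0,0,0],
  [0,0,0],
  [0,0,0],
  [0,0,0],
], hand=[2.5,2.5,2.5,2.5,2.5], spin=[0,0,0,0,0])

```text
time_s: 21.53
eef_pos: [0.5372, -0.1413, 0.1872]
tcp_rot: [-3.125, 0.063, -3.105]
force: [-0.4, -0.1, -1.6]
opening: 0.0321
```

```bash
python3 - <<'E'
from h import *
s=env.state();print(s['eef_pos'],s['tcp_rot'],s['force'],s['opening'],abs(s['qd']).max())
S,a=shot('scene','s8'); D,b=shot('side','d8')
cv2.imwrite('pics/v8.png',np.hstack([cv2.resize(a[140:290,190:320],(400,460),interpolation=cv2.INTER_CUBIC),cv2.resize(b[180:330,245:375],(400,460),interpolation=cv2.INTER_CUBIC)]))
E
```

```text
[ 0.53721735 -0.14133976  0.18724489] [-3.12480954  0.06259029 -3.10453846] [-0.40821962 -0.09844711 -1.56184992] 0.03214361156524585 0.0073210800035402555
```

```bash
python3 - <<'E'
from h import *
for n,f in(("scene","s8"),("side","d8")):
    C=cal(n); im=cv2.imread(f"pics/{f}.png"); hs=cv2.cvtColor(im,cv2.COLOR_BGR2HSV)
    for nm,p in(("cover plate",(.58,-.14,.1815)),("cover skirt edge",(.537,-.195,.1815)),("lid knob",(.536,-.1405,.105)),("lid knob+20mm y",(.536,-.1205,.105)),("lid disc",(.56,-.155,.051))):
        u,v=proj(C,p).round().astype(int); print(n,nm,(u,v),hs[v,u])
    g=(im.max(2)<60).astype(np.uint8); u,v=proj(C,(.453,-.146,.063)).astype(int)
    ys,xs=np.where(g[v-15:v+15,u-12:u+9]); print("tab",(xs.mean()+u-12).round(1) if len(xs) else None,len(xs),"expected home",proj(C,(.453,-.146,.063)).round(1),"out",proj(C,(.439,-.147,.063)).round(1))
E
```

```text
scene cover plate (np.int64(255), np.int64(205)) [ 16  43 178]
scene cover skirt edge (np.int64(228), np.int64(199)) [ 14  41 132]
scene lid knob (np.int64(254), np.int64(224)) [ 20  44 132]
scene lid knob+20mm y (np.int64(262), np.int64(222)) [ 13 107 152]
scene lid disc (np.int64(251), np.int64(249)) [ 19  43 178]
tab 245.4 33 expected home [246.7 221.1] out [245.4 218.3]
side cover plate (np.int64(331), np.int64(223)) [ 38  41 199]
side cover skirt edge (np.int64(318), np.int64(238)) [ 17  63 121]
side lid knob (np.int64(312), np.int64(257)) [ 21  62 120]
side lid knob+20mm y (np.int64(310), np.int64(252)) [ 15 100 155]
side lid disc (np.int64(325), np.int64(279)) [ 37  40 198]
tab 276.3 82 expected home [276.  279.7] out [269.7 280.9]
```

```bash
python3 -c "
from h import *
print(env.close_job()); s=env.state(); print(s['eef_pos'],s['force'],s['opening'])"
```

```text
the job is handed in; nothing more can be done
None
the job is handed in; nothing more can be done
```

I did every step of the task in order and handed the job in after about 22 s, but the hand-in gives no verdict, so I don't know how it was judged.

**What I did:**
- I pulled the catch knob 14 mm out to its stop.
- I carried both lids by the inner knob and lowered them until the arm met the ledge. The inner lid's underside came to about 46 mm.
- I let go and pushed the catch 14 mm home, again to its stop.
- I lifted the cover by its collar, 110 mm straight up, and held it over the canister.

**Last checks before hand-in:**
- **Cover:** it hangs with about 1.6 N on the wrist (its weight is about 1.4 N). The grip opening is steady at 32 mm, the arm is still, and the foot ring should be about 115 mm above the inner lid's underside.
- **Inner lid:** side and scene pixels show its knob and disc at their seated places.
- **Catch:** the side view has the tab at column 276.3, against 276.0 expected at home and 269.7 if out.

**Less certain:**
- In the scene view the tab's column (245.4) matched the out position better (246.7 was expected at home). The tab moves only about 1.3 pixels there, so I trusted the side view and the stop force.
- The tool ended about 0.06 rad off vertical. I didn't measure the cover's own tilt, because the picture limit was reached before I could view the final state.
- I didn't measure the bystanders afterwards. No move went near them and no unexpected contact force appeared.

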